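Open the mould cage on a jeweller's bench

ROBOT

A 6-joint arm with a two-finger parallel gripper is mounted at the origin on the work surface. World frame = base frame: x ahead of the robot, y to its left, z up, the work surface at z = 0. Lengths are in m, angles in rad, forces in N, time in s.
With the tool pointing down it reaches from about 0.3 to 0.775 m from the base axis. Payload 14.6 kg.
Tool frame: the origin (TCP) lies on the centre line of the jaws, within the pads' length; the fingertips stand 25 mm ahead of it and the grasp point (between the pads) lies 6 mm ahead of it (ctrl.tip_reach is the distance from the TCP to the fingertips, in m); z points along the fingers, y is the line along which they close (so a half turn about z gives the same grasp; the last joint's range is limited). The gripper opens to 94 mm and grips with 3 to 60 N. Pads are 16 mm wide; open, the fingers measure 119 mm over their backs; the gripper's body (75 mm by 177 mm) begins 78 mm behind the grasp point.
Start: joints at [-1.276, 0.3, 1.521, -0, 1.321, -0.067], TCP at [0.195, -0.514, 0.23] pointing down, gripper open.
Joint ranges: [-3.03, 3.03], [-0.79, 2.21], [0.23, 2.52], [-1.04, 4.18], [0, 3.07], [-2.55, 2.55]. Speed limits (rad/s): [2.22, 2.22, 2.57, 3.14, 3.14, 3.14].

INTERFACE

Orientations are given as [roll, pitch, yaw] about the fixed x, y, z axes, in that order (R = Rz(yaw) Ry(pitch) Rx(roll)).
In Python, from station import ctrl gives the robot as it stands. The module is installed in compiled form; this text tells all that it offers.
- The arm moves only by the tool apply_moves, never from a script. Its argument "deltas" is a list of rows, each a list of 7 numbers: the closure in counts, from 0 (fully open) to 255 (shut), then the shift along the world's x, y, z in cm, then the turn, a rotation vector about the world's x, y, z in rad. In form: [[jaw, tx, ty, tz, ax, ay, az], ...]. A call has 1 to 10 rows; each row shifts and turns the commanded pose from where the row before left it; what a row does not reach is not made up. A row lasts 1/10 s, in which the tool goes at most 50 mm and 8.59 degrees, less where a joint would pass 70% of its speed; a pose out of reach is approached as far as the arm can. A call with a gripper value outside its range is refused whole. The fingers move at their own pace and stop on an object; "grip_force" is the grip in N (left out, the last holds). Time passes only in rows, so rows that do not move let the fingers close. It gives the time, the measured TCP pose, the force, the opening and the grip force at its end, in the units of the state.
- ctrl.get_obs(): the state, without advancing time (a new reading comes with each control period).
- ctrl.camera(name): name is "scene" or "top" or "wrist"; returns a dict with "img" (384x512x3 uint8, red, green, blue), "K" (3x3 intrinsics, pixels), "pose" (4x4, takes a point from camera to world coordinates); the wrist camera has in their place "hand_eye" (4x4, takes a point from camera to tool coordinates, whose origin is the TCP and whose axes are the flange's). Camera axes: x right, y up, looking along -z (the intrinsics and any distortion apply to the point x, -y, -z); pixel columns grow to the right and rows downward; lengths in m; the calibration is good to about 2 mm. The wrist camera is an equidistant fisheye: a pixel r from the principal point sees the ray r / f radians off the axis. A picture is of the moment at which its call begins: read the wrist's pose just before it. There is no depth.
- ctrl.hand_in(): hands the job in; it is judged then, once.
The state is a dict: "time_s": time; "qpos": joint angles; "joint_vel": joint speeds; "tau": joint torques, N m; "ee_pos": TCP position; "eef_rot": TCP orientation; "force": force on the tool from outside, world axes, zero at the start; "moment": the same for the moment, N m; "grip_width": finger opening in m; "grip_force": force on a finger pad.
Only numpy, scipy, OpenCV 4.12 (cv2) and the standard library are available. Lean on these libraries where they do the work, as an engineer would, in place of code of your own. Each camera call takes 0.05 s, during which the arm holds its last target. There are 200 camera calls.

TASK

Open the small teal cage that holds the yellow rubber moulds: squeeze its red thumb lever against the black post beside it so that the latch bar lifts out of its catch, swing the gate wide open, roughly square to the cage front, and let go. Keep the gate of the grey cage shut and do not push the white bowl about or tip it.

Things in the scene. Friction and masses are not known exactly. Their poses are not given: they have to be found in the camera images.
- mould_cage: TEAL wire cage fixed to the bench, yellow moulds inside, wire roof: 284 wide (y), 192 deep (x), 135 mm high. Origin: centre of its underside; +x points from its gated front into the cage. The hinge is at its +y end; at its -y end a brass catch with a lip reaching 10 mm up in front of the latch bar holds the bar, and so the gate.
- mould_grip (a point): Where to squeeze, 165 mm over the bench; moves with the gate. Axes: x from gate into cage, y along the gate to its hinge, z up; close the fingers along y. Fixed black post at y +3 to +13 mm; red lever's outer face near y -23 mm at rest (-27 at its top), -13 squeezed. Both 16 mm wide in x, top 20 mm above. Gate's top rail: 35 mm below. Nothing overhead. Free end 113 mm away in -y.
- mould_hinge (a point): Point on the upright hinge axis of the teal cage's gate, at the height of mould_grip (165 mm over the bench); from the grip it is 142 mm along +y and 20 mm along +x of the shut gate. Fixed to the cage, with the cage's axes.
- mould_gate (a joint): Teal cage's gate: 0 shut, grows as its free end swings out of the front, towards the robot (clockwise seen from above), 1.57 square to the front, stop at 1.9 rad. 255 mm long from hinge axis to free end, 12 mm thick, 12 to 130 mm above the bench; stays where it is left (light friction).
- mould_latch (a joint): Teal gate's steel latch bar and red thumb lever: one piece, pivoted on the gate 115 mm over the bench. 0 at rest in the catch, lever leaning 11 degrees away from the black post; 0.2 rad fully lifted, lever upright, lever and post 26 mm wide together. Clear of the catch from 0.1 rad. Takes about 1 N at the lever; falls back by its own weight.
- melt_gate (a joint): Gate of the GREY cage, a bystander of the same build and size with clay crucibles inside: 0 shut. It is to stay shut.
- bowl: White round bowl, a loose bystander on the bench at the robot's left, 120 mm across, 50 mm high; origin at the centre of its underside, z up.

How it is judged:
On the way, in this order (a step that is already met when the one before it is completed fails the run):
1. the latch bar of the teal cage is lifted out of its catch (value of joint mould_latch above 0.08 rad), for 0.05 s.
2. the teal cage's gate is swung at least 60 degrees open (value of joint mould_gate above 1.05 rad), for 0.1 s.
At the end, for the whole second after the job is handed in: The teal cage's gate stands still at least 60 degrees (1.05 rad) open, up to its stop at 1.9 rad, its latch bar has fallen back to within 0.06 rad of rest, and the grey cage's gate is shut (under 0.08 rad) (value of joint mould_gate above 1.05 rad and not (velocity of joint mould_gate above 0.05 rad/s) and not (velocity of joint mould_gate below -0.05 rad/s) and value of joint mould_latch below 0.06 rad and value of joint melt_gate below 0.08 rad); the robot touches nothing.
It fails at once if the grey cage's gate is opened (beyond 0.08 rad) (value of joint melt_gate above 0.08 rad).
It fails at once if the white bowl is pushed more than 30 mm or tipped more than 20 degrees (distance of bowl from where it was at the start of the episode above 0.03 m or angle between bowl's own z axis and vertical above 0.35 rad).
It also fails if it takes over 38 s, if anything falls off the work surface, if the arm or the gripper's body presses on something with over 40 N, if the wrist force passes 120 N, or if a joint passes its speed limit or range.

## Working session

There is one attempt and no reset: what is moved stays moved. The work goes in short steps, Python scripts to look and compute and a tool call to move; the robot and the scene stay as the last step left them, time stands still between calls to the robot, and variables do not carry over. Pictures are saved under pics/ and viewed, at most 10 in all, crops included, and the job is handed in when it is done.

Besides the shell and the picture viewer there is one more tool, called after "Emit:" in YAML: its name, and indented under it one key for each argument. apply_moves: Moves the arm, as the interface text tells. Its arguments: {"type":"object","properties":{"deltas":{"type":"array"},"grip_force":{"type":"number"}},"required":["deltas"]}

```bash
mkdir -p pics
python3 - <<'E'
from station import ctrl
import cv2,numpy as np,pickle
d={}
for n in("scene","top","wrist"):
    c=ctrl.camera(n);d[n]=c;cv2.imwrite(f"pics/{n}0.png",c["img"][:,:,::-1])
    print(n,c["K"].round(1).tolist(),np.round(c.get("pose",c.get("hand_eye")),4).tolist())
pickle.dump(d,open("d0.pkl","wb"))
a=np.hstack([d["scene"]["img"],d["top"]["img"]])
o=ctrl.get_obs();print({k:np.round(v,3).tolist() for k,v in o.items()},ctrl.tip_reach)
E
```

```text
scene [[417.2, 0.0, 261.6], [0.0, 417.2, 194.3], [0.0, 0.0, 1.0]] [[-0.7212, -0.5821, 0.3755, 1.0538], [0.6927, -0.6137, 0.3789, 0.5228], [0.0099, 0.5333, 0.8458, 1.0412], [0.0, 0.0, 0.0, 1.0]]
top [[369.0, 0.0, 255.4], [0.0, 369.0, 188.3], [0.0, 0.0, 1.0]] [[0.0512, 0.9723, -0.2279, 0.4011], [-0.9987, 0.0493, -0.0141, 0.1285], [-0.0024, 0.2283, 0.9736, 1.1898], [0.0, 0.0, 0.0, 1.0]]
wrist [[297.3, 0.0, 255.2], [0.0, 297.3, 190.3], [0.0, 0.0, 1.0]] [[0.0006, 0.971, 0.2391, 0.0692], [1.0, -0.0005, -0.0003, -0.0007], [-0.0001, 0.2391, -0.971, -0.1541], [0.0, 0.0, 0.0, 1.0]]
{'time_s': 0.15, 'qpos': [-1.276, 0.3, 1.521, 0.0, 1.321, -0.067], 'joint_vel': [0.0, 0.001, -0.002, -0.0, 0.001, 0.002], 'tau': [0.001, -53.197, -35.283, 0.071, 0.024, -0.0], 'ee_pos': [0.195, -0.514, 0.23], 'eef_rot': [-3.141, -0.0, 0.362], 'force': [-0.339, 0.105, 0.161], 'moment': [0.018, 0.052, -0.003], 'grip_force': 0.0, 'grip_width': 0.094} 0.025
```

View pics/scene0.png

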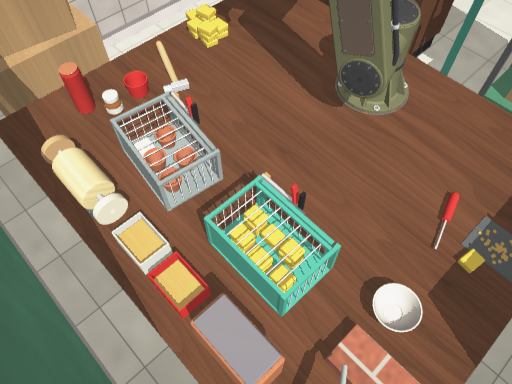

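View pics/top0.png

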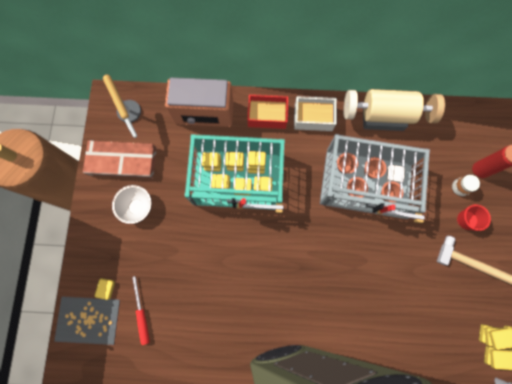

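The scene view shows the teal cage around (270,240), with its red lever and black post near (297,195). In the top view the cage covers about (187–285, 136–210) with the lever near (238,203). The bowl is at (132,204) and the grey cage is to the right, at (375,178). I'll zoom in on the teal cage next.

Run:
```python
import pickle,cv2,numpy as np
d=pickle.load(open("d0.pkl","rb"))
a=cv2.resize(d["top"]["img"][125:220,175:300],None,fx=6,fy=6,interpolation=2)
cv2.imwrite("pics/topc.png",a[:,:,::-1])
a=cv2.resize(d["scene"]["img"][165:315,195:345],None,fx=4,fy=4,interpolation=2)
cv2.imwrite("pics/scenec.png",a[:,:,::-1])
```

```text
(no output)
```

View pics/topc.png

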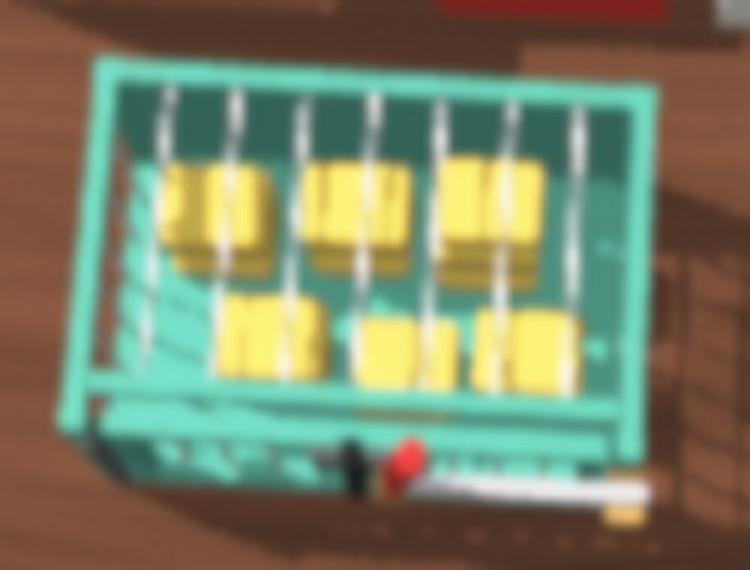

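View pics/scenec.png

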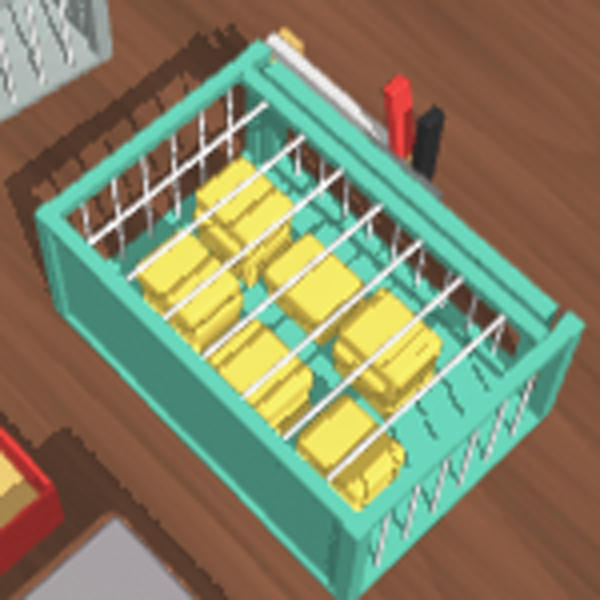

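```bash
cat > h.py <<'E'
import numpy as np,pickle
def ray(c,u,v,z):
    K=c["K"];P=c["pose"];d=P[:3,:3]@np.array([(u-K[0,2])/K[0,0],-(v-K[1,2])/K[1,1],-1]);o=P[:3,3]
    return o+d*(z-o[2])/d[2]
E
python3 - <<'E'
from h import *
d=pickle.load(open("d0.pkl","rb"))
T=lambda x,y,z:ray(d["top"],175+x/6-.4,125+y/6-.4,z)[:2].round(4)
S=lambda x,y,z:ray(d["scene"],195+x/4-.4,165+y/4-.4,z)[:2].round(4)
t=[T(*p,.135) for p in((97,57),(658,87),(642,460),(60,430))]
s=[S(*p,.135) for p in((347,528),(37,212),(265,40),(583,322))]
for n,q in(("top",t),("scene",s)):
    print(n,*q,"lens",[np.linalg.norm(q[i]-q[i-1]).round(3) for i in range(4)],"c",np.mean(q,0).round(4))
    e=(q[0]-q[1])+(q[3]-q[2]); print("yaw",np.arctan2(-e[0],e[1]), [np.arctan2(-(b:=q[i]-q[j])[0],b[1]).round(3) for i,j in((0,1),(3,2))])
print("post",T(353,450,.185),S(432,110,.185),"red",T(412,447,.185),S(398,79,.185))
print("bowl",ray(d["top"],132,204,.05))
E
```

```text
top [0.807  0.3487] [0.8052 0.0642] [0.613  0.0655] [0.6135 0.3491] lens [np.float64(0.194), np.float64(0.285), np.float64(0.192), np.float64(0.284)] c [0.7097 0.2069]
yaw -0.004048560876028375 [np.float64(-0.006), np.float64(-0.002)]
scene [0.806  0.3413] [0.8025 0.0678] [0.6102 0.0712] [0.6143 0.35  ] lens [np.float64(0.192), np.float64(0.274), np.float64(0.192), np.float64(0.279)] c [0.7083 0.2076]
yaw -0.013759768884311421 [np.float64(-0.013), np.float64(-0.015)]
post [0.6009 0.2023] [0.5968 0.2036] red [0.6037 0.1751] [0.5954 0.1736]
bowl [0.59747846 0.52975735 0.05      ]
```

Emit:
apply_moves:
  deltas:
    - [0,1,1.5,0.5,0,0,0.07]
    - [0,2,3.5,0.5,0,0,0.14]
    - [0,2,3.5,0.5,0,0,0.14]
    - [0,2,3.5,0.5,0,0,0.14]
    - [0,2,3.5,0.5,0,0,0.14]
    - [0,2,3.5,0.5,0,0,0.14]
    - [0,2,3.5,0,0,0,0.14]
    - [0,2,3.5,0,0,0,0.14]
    - [0,2,3.5,0,0,0,0.14]
    - [0,2,3.5,0,0,0,0.14]

```text
time_s: 1.15
ee_pos: [0.3851, -0.1828, 0.2605]
eef_rot: [3.142, 0.0, 1.697]
force: [0.3, -0.6, -0.3]
grip_width: 0.0937
grip_force: 0.0
```

Emit:
apply_moves:
  deltas:
    - [0,2,3.5,0,0,0,0.14]
    - [0,2,3.5,0,0,0,0.14]
    - [0,2,3.5,0,0,0,0.14]
    - [0,2,3.5,0,0,0,0.14]
    - [0,2,3.5,0,0,0,0.14]
    - [0,2,3.5,0,0,0,0.14]
    - [0,2,3.5,0,0,0,0.14]
    - [0,2,3.5,0,0,0,0.14]
    - [0,2,3.5,0,0,0,0.14]
    - [0,1,2,0,0,0,0.14]

```text
time_s: 2.15
ee_pos: [0.5753, 0.153, 0.2597]
eef_rot: [-3.142, -0.001, 3.099]
force: [-0.9, -0.4, -0.4]
grip_width: 0.094
grip_force: 0.0
```

Emit:
apply_moves:
  deltas:
    - [0,1.2,2.1,0,0,0,0.02]
    - [0,1.1,2.1,0,0,0,0.02]
    - [0,0,0,0,0,0,0]

```text
time_s: 2.45
ee_pos: [0.598, 0.1946, 0.2595]
eef_rot: [-3.142, -0.001, 3.134]
force: [-0.5, -0.2, -0.3]
grip_width: 0.0944
grip_force: 0.0
```

Run:
```python
from station import ctrl
import cv2,pickle,numpy as np
o=ctrl.get_obs();c=ctrl.camera("wrist");pickle.dump((o,c),open("w1.pkl","wb"))
print(o["ee_pos"],o["eef_rot"],o["qpos"])
cv2.imwrite("pics/w1.png",cv2.resize(c["img"],(768,576),interpolation=2)[:,:,::-1])
```

```text
[0.59799834 0.19458821 0.25946379] [-3.14153481e+00 -1.10344636e-03  3.13431432e+00] [ 2.56268998e-01  4.61873135e-01  1.23273991e+00  2.33367460e-04
  1.44806002e+00 -1.30727772e+00]
```

View pics/w1.png

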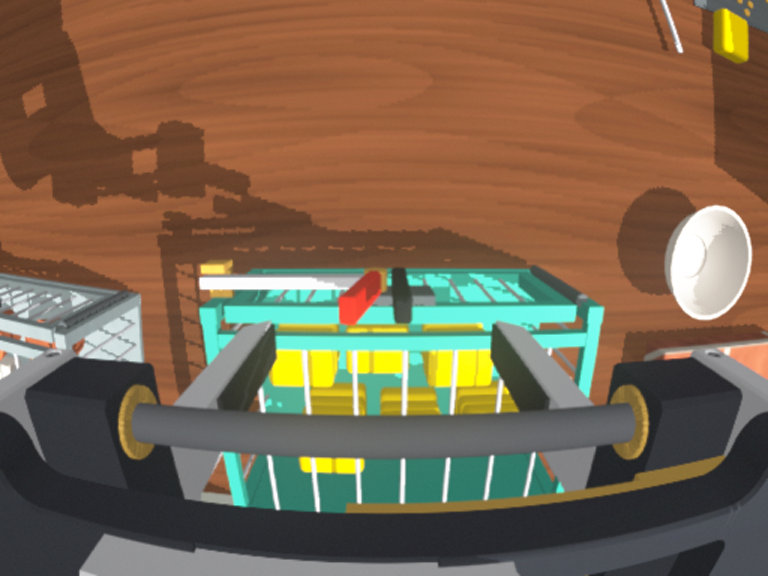

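The wrist view shows the post's top face near (402,309), with its far edge at row 321, and the red lever's top near (353,310). Both lie between the fingers, ahead of the bar.

```bash
cat >> h.py <<'E'
from scipy.spatial.transform import Rotation as Ro
def wray(o,c,u,v,z):
    K=c["K"];a=np.array([u-K[0,2],v-K[1,2]])/K[0,0];t=np.linalg.norm(a)
    s=np.sin(t)/t*a;d=np.array([s[0],-s[1],-np.cos(t)]);H=c["hand_eye"]
    R=Ro.from_euler("xyz",o["eef_rot"]).as_matrix()
    p=R@H[:3,3]+o["ee_pos"];d=R@H[:3,:3]@d
    return p+d*(z-p[2])/d[2]
E
python3 - <<'E'
from h import *
o,c=pickle.load(open("w1.pkl","rb"))
W=lambda x,y,z:wray(o,c,x/1.5-.2,y/1.5-.2,z)[:2].round(4)
print("post far edge",W(393,321,.185),W(411,321,.185),"red far",W(340,322,.184),W(361,322,.184))
print("corners",[W(*p,.135) for p in((202,307),(602,307))])
E
```

```text
post far edge [0.6048 0.2007] [0.6049 0.2104] red far [0.6056 0.1719] [0.6056 0.1834]
corners [array([0.6116, 0.0703]), array([0.6138, 0.3505])]
```

Emit:
apply_moves:
  deltas:
    - [0,0,0.2,-2,0,0,0]
    - [0,0,0,-2,0,0,0]
    - [0,0,0,-2,0,0,0]
    - [0,0,0,-1.5,0,0,0]
    - [0,0,0,-1.3,0,0,0]
    - [0,0,0,0,0,0,0]

```text
time_s: 3.1
ee_pos: [0.5971, 0.1941, 0.1708]
eef_rot: [-3.141, -0.002, 3.131]
force: [0.4, 0.8, 0.0]
grip_width: 0.0941
grip_force: 0.0
```

Emit:
apply_moves:
  deltas:
    - [100,0,0,0,0,0,0]
    - [150,0,0,0,0,0,0]
    - [200,0,0,0,0,0,0]
    - [255,0,0,0,0,0,0]
    - [255,0,0,0,0,0,0]
    - [255,0,0,0,0,0,0]
  grip_force: 12

```text
time_s: 3.7
ee_pos: [0.5977, 0.1946, 0.1726]
eef_rot: [3.142, 0.0, 3.132]
force: [0.1, -0.0, 0.1]
grip_width: 0.0496
grip_force: 0.0
```

Run:
```python
from station import ctrl
import cv2,pickle,numpy as np
o=ctrl.get_obs();c=ctrl.camera("wrist")
print(o["time_s"],o["ee_pos"],o["force"],o["moment"],o["grip_width"],o["grip_force"])
cv2.imwrite("pics/w2.png",cv2.resize(c["img"][120:360,100:420],(800,600),interpolation=2)[:,:,::-1])
```

```text
3.7 [0.59769053 0.19462319 0.17257764] [ 0.1040536  -0.02532999  0.05939976] [ 0.04912932 -0.1160696  -0.02268592] 0.049550936788173044 6.672892936876451e-05
```

View pics/w2.png

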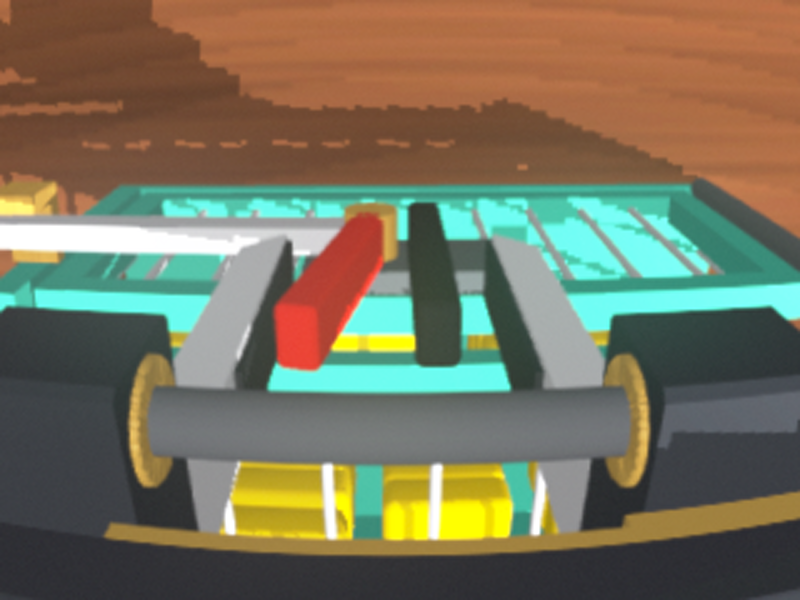

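The wrist view shows lever and post between the pads. The lever is close to the left pad at (280,310), and the post, at (437,360), has a wider gap to the right pad. I'll measure the post again from this view.

Run:
```python
from h import *
from station import ctrl
o=ctrl.get_obs();_,c=pickle.load(open("w1.pkl","rb"))
W=lambda x,y,z:wray(o,c,100+x/2.5-.3,120+y/2.5-.3,z)[:2].round(4)
print(o["ee_pos"],o["grip_width"],W(418,364,.185),W(460,363,.185),"red",W(278,364,.184),W(317,368,.184))
```

```text
[0.59771173 0.19455185 0.17255572] 0.045323975405858044 [0.6052 0.2016] [0.6051 0.2106] red [0.6058 0.1713] [0.6066 0.1798]
```

Emit:
apply_moves:
  deltas:
    - [200,0,0.3,0,0,0,0]
    - [255,0,0,0,0,0,0]
    - [255,0,0,0,0,0,0]
    - [255,0,0,0,0,0,0]
    - [255,0,0,0,0,0,0]
    - [255,0,0,0,0,0,0]

```text
time_s: 4.35
ee_pos: [0.5977, 0.1974, 0.1725]
eef_rot: [-3.141, -0.0, 3.132]
force: [-1.4, -4.5, 1.8]
grip_width: 0.0257
grip_force: 12.0
```

Run:
```python
import numpy as np
H=np.array([.6186,.3394]);r=np.array([-.0209,-.1419])
th=np.r_[0,.03,.08,.14,np.arange(.22,1.43,.08),1.48,1.52]
p=np.array([H+np.array([[np.cos(t),np.sin(t)],[-np.sin(t),np.cos(t)]])@r for t in th])
q=np.round(p*100,2);
for t,d,x,e in zip(th[1:],np.diff(q,axis=0),p[1:],np.diff(th)):print(t.round(2),d.round(2),round(-e,2),x.round(4))
```

```text
0.03 [-0.42  0.07] -0.03 [0.5935 0.1982]
0.08 [-0.71  0.14] -0.05 [0.5864 0.1996]
0.14 [-0.83  0.22] -0.06 [0.5781 0.2018]
0.22 [-1.09  0.37] -0.08 [0.5672 0.2055]
0.3 [-1.05  0.45] -0.08 [0.5567 0.21  ]
0.38 [-1.01  0.54] -0.08 [0.5466 0.2154]
0.46 [-0.97  0.61] -0.08 [0.5369 0.2215]
0.54 [-0.92  0.69] -0.08 [0.5277 0.2284]
0.62 [-0.86  0.77] -0.08 [0.5191 0.2361]
0.7 [-0.79  0.82] -0.08 [0.5112 0.2443]
0.78 [-0.73  0.89] -0.08 [0.5039 0.2532]
0.86 [-0.65  0.95] -0.08 [0.4974 0.2627]
0.94 [-0.57  0.99] -0.08 [0.4917 0.2726]
1.02 [-0.5   1.03] -0.08 [0.4867 0.2829]
1.1 [-0.4   1.08] -0.08 [0.4827 0.2937]
1.18 [-0.33  1.1 ] -0.08 [0.4794 0.3047]
1.26 [-0.23  1.12] -0.08 [0.4771 0.3159]
1.34 [-0.14  1.14] -0.08 [0.4757 0.3273]
1.42 [-0.05  1.14] -0.08 [0.4752 0.3387]
1.48 [0.02 0.86] -0.06 [0.4754 0.3473]
1.52 [0.04 0.58] -0.04 [0.4758 0.3531]
```

Emit:
apply_moves:
  deltas:
    - [255,-0.42,0.07,0,0,0,-0.03]
    - [255,-0.71,0.14,0,0,0,-0.05]
    - [255,-0.83,0.22,0,0,0,-0.06]
    - [255,-1.09,0.37,0,0,0,-0.08]

```text
time_s: 4.75
ee_pos: [0.567, 0.2057, 0.1724]
eef_rot: [3.141, 0.0, 2.909]
force: [-0.2, 1.5, 1.1]
grip_width: 0.0257
grip_force: 12.0
```

Forces stay low and the tool is following the arc, so I'll continue.

Emit:
apply_moves:
  deltas:
    - [255,-1.05,0.45,0,0,0,-0.08]
    - [255,-1.01,0.54,0,0,0,-0.08]
    - [255,-0.97,0.61,0,0,0,-0.08]
    - [255,-0.92,0.69,0,0,0,-0.08]
    - [255,-0.86,0.77,0,0,0,-0.08]
    - [255,-0.79,0.82,0,0,0,-0.08]

```text
time_s: 5.35
ee_pos: [0.5111, 0.2453, 0.1724]
eef_rot: [3.14, -0.0, 2.428]
force: [7.5, 5.8, -4.1]
grip_width: 0.026
grip_force: 12.0
```

Emit:
apply_moves:
  deltas:
    - [255,-0.73,0.89,0,0,0,-0.08]
    - [255,-0.65,0.95,0,0,0,-0.08]
    - [255,-0.57,0.99,0,0,0,-0.08]
    - [255,-0.5,1.03,0,0,0,-0.08]
    - [255,-0.4,1.08,0,0,0,-0.08]
    - [255,-0.33,1.1,0,0,0,-0.08]

```text
time_s: 5.95
ee_pos: [0.48, 0.3058, 0.1724]
eef_rot: [3.139, -0.001, 1.948]
force: [14.2, 3.8, -8.1]
grip_width: 0.0257
grip_force: 12.0
```

Emit:
apply_moves:
  deltas:
    - [255,-0.23,1.12,0,0,0,-0.08]
    - [255,-0.14,1.14,0,0,0,-0.08]
    - [255,-0.05,1.14,0,0,0,-0.08]
    - [255,0.02,0.86,0,0,0,-0.06]
    - [255,0.04,0.58,0,0,0,-0.04]
    - [255,0,0,0,0,0,0]
    - [255,0,0,0,0,0,0]

```text
time_s: 6.65
ee_pos: [0.4769, 0.3535, 0.1724]
eef_rot: [3.139, -0.001, 1.612]
force: [10.4, -0.3, -4.5]
grip_width: 0.0258
grip_force: 12.0
```

Run:
```python
from station import ctrl
import cv2
c=ctrl.camera("wrist");cv2.imwrite("pics/w3.png",c["img"][:,:,::-1])
```

```text
(no output)
```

View pics/w3.png

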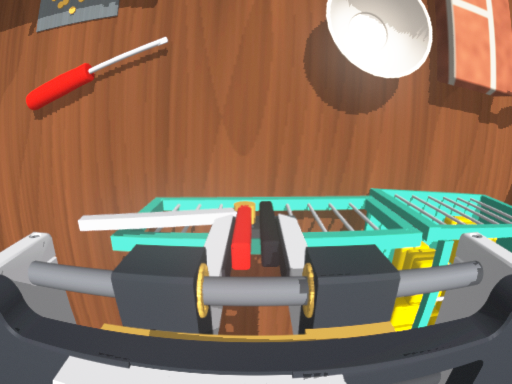

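The wrist view shows the gate square to the cage, with lever and post held together between the pads near (255,240). The bowl at (380,35) is untouched. Next I'll ease the radial load, release and lift.

Emit:
apply_moves:
  deltas:
    - [255,0.15,0,0,0,0,0]
    - [255,0,0,0,0,0,0]
    - [200,0,0,0,0,0,0]
    - [150,0,0,0,0,0,0]
    - [100,0,0,0,0,0,0]
    - [50,0,0,0,0,0,0]
    - [0,0,0,0,0,0,0]
    - [0,0,0,0,0,0,0]
    - [0,0,0,0,0,0,0]
    - [0,0,0,0,0,0,0]

```text
time_s: 7.7
ee_pos: [0.4773, 0.3532, 0.1725]
eef_rot: [3.141, -0.0, 1.612]
force: [-0.1, -0.2, 0.4]
grip_width: 0.078
grip_force: 0.0
```

Emit:
apply_moves:
  deltas:
    - [0,0,0,0.5,0,0,0]
    - [0,0,0,1.5,0,0,0]
    - [0,0,0,2,0,0,0]
    - [0,0,0,3,0,0,0]
    - [0,0,0,3,0,0,0]
    - [0,0,0,2,0,0,0]
    - [0,0,0,0,0,0,0]
    - [0,0,0,0,0,0,0]

```text
time_s: 8.5
ee_pos: [0.4772, 0.3532, 0.2919]
eef_rot: [-3.141, 0.0, 1.612]
force: [-0.1, -0.0, 0.3]
grip_width: 0.0939
grip_force: 0.0
```

Run:
```python
from station import ctrl
import cv2,numpy as np
a=ctrl.camera("wrist")["img"];b=ctrl.camera("top")["img"]
o=ctrl.get_obs();print(o["time_s"],o["ee_pos"],o["force"],o["grip_width"])
cv2.imwrite("pics/end.png",np.hstack([a[100:340,60:460],b[90:330,80:480]])[:,:,::-1])
```

```text
8.6 [0.47699142 0.35302633 0.29102661] [-0.18326048  0.75284694 -0.51691181] 0.09415973864350194
```

View pics/end.png

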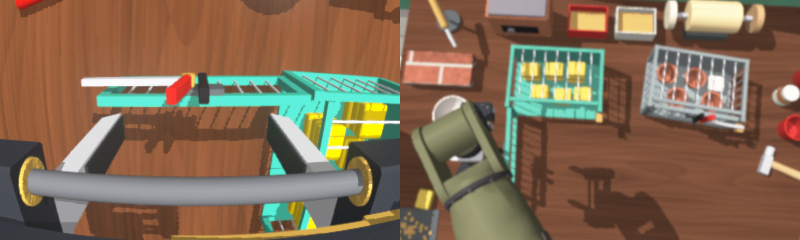

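The gate stands square and the lever leans back at rest (178,90). The gripper is clear and the grey gate is shut.

```bash
python3 -c "
from station import ctrl
print(ctrl.hand_in())"
```

```text
the job is handed in; nothing more can be done
None
```

I handed the job in at about 8.6 s: the teal gate is open roughly square (about 87°), its lever is back at rest, the gripper is clear, the grey gate is shut and the bowl was not touched; the hand-in returned no verdict.

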